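# Try the rebuilt night latch on its bench mount

## Robot

A 6-joint arm with a two-finger parallel gripper is mounted at the origin on the work surface. World frame = base frame: x ahead of the robot, y to its left, z up, the work surface at z = 0. Lengths are in m, angles in degrees, forces in N, time in s.
With the tool pointing down it reaches from about 0.4 to 0.825 m from the base axis. Payload 7 kg.
Tool frame: the origin (TCP) lies midway between the tips of the shut fingers; the grasp point (between the pads) lies 19 mm behind it; z points along the fingers, y is the line along which they close (so a half turn about z gives the same grasp; the last joint's range is limited). The gripper opens to 88 mm and grips with 3 to 60 N. Pads are 19 mm wide; open, the fingers measure 130 mm over their backs; the gripper's body (78 mm by 193 mm) begins 47 mm behind the grasp point.
Start: joints at [-60.671, 20.546, 0.682, 0, -70.136, -16.507], TCP at [0.15, -0.658, 0.227] pointing down, gripper open.
Joint ranges: [-176.03, 176.03], [-82.01, 121.73], [-58.28, 71.71], [-173.87, 95.51], [-174.79, -0.11], [-173.66, 173.66]. Speed limits (degrees/s): [136.94, 136.94, 172.46, 180, 180, 180].

## Interface

Orientations are given as [roll, pitch, yaw] about the fixed x, y, z axes, in that order (R = Rz(yaw) Ry(pitch) Rx(roll)).
In Python, from plant import telemetry, viewer, workorder gives the robot as it stands. The module is installed in compiled form; this text tells all that it offers.
- The arm moves only by the tool carry_out, never from a script. Its argument "rows" is a list of rows, each a list of 6 numbers: the shift along the tool's x, y, z in m, then the turn, a rotation vector about the tool's x, y, z in rad. In form: [[tx, ty, tz, ax, ay, az], ...]. A call has 1 to 8 rows; each row is the pose to reach, as a shift and turn from the pose commanded when the call began, along the tool's axes at that moment; what a row does not reach only later rows make up. A row lasts 1/8 s, in which the tool goes at most 62.5 mm and 10.7 degrees, less where a joint would pass 70% of its speed; a pose out of reach is approached as far as the arm can. A call with a gripper value outside its range is refused whole. "grip" is the gripper's target within -1 to 1 (fully open at 1, half-way at 0, shut at -1), set as the call begins (left out, the last holds). The fingers move at their own pace and stop on an object; the grip force is fixed at half the most. Time passes only in rows, so rows that repeat a pose let the fingers close. It gives the time, the measured TCP pose, the force, the opening and the grip force at its end, in the units of the state.
- telemetry.get_obs(): the state, without advancing time (a new reading comes with each control period).
- viewer.snapshot(name): name is "scene" or "side" or "wrist"; returns the picture (480x640x3 uint8, red, green, blue); there is no depth.
- viewer.camera_info(name): a dict with "intrinsics" (3x3 intrinsics, pixels), "extrinsics" (4x4, takes a point from camera to world coordinates); the wrist camera has in their place "tool_from_camera" (4x4, takes a point from camera to tool coordinates, whose origin is the TCP and whose axes are the flange's). Camera axes: x right, y down, z forward; pixel columns grow to the right and rows downward; lengths in m; the calibration is good to about 2 mm. A picture is of the moment at which its call begins: read the wrist's pose just before it. camera_info takes no time and is no camera call.
- workorder.close_job(): hands the job in; it is judged then, once.
The state is a dict: "clock": time; "joint_pos": joint angles; "qvel": joint speeds; "tau": joint torques, N m; "tool_pos": TCP position; "orientation": TCP orientation; "force": force on the tool from outside, world axes, zero at the start; "moment": the same for the moment, N m; "opening": finger opening in m; "gripper_force": force on a finger pad.
Only numpy, scipy, OpenCV 4.12 (cv2) and the standard library are available. Lean on these libraries where they do the work, as an engineer would, in place of code of your own. Each camera call takes 0.05 s, during which the arm holds its last target. There are 200 camera calls.

## Task

Press the steel cover plate down flush in its frame on the lock mount. Then take the key with the wide rectangular head from the rack, push it fully home in the keyway (rock it a little if the pins stick), only then turn it a quarter turn clockwise as seen from above, as far as the stop, and finish while still gripping the key and holding it turned, so that the latch bolt stays drawn in. Leave the other two keys in the rack and everything else on the bench where it lies.

Things in the scene. Friction and masses are not known exactly. Their poses are not given: they have to be found in the camera images.
- mount: Lock mount, fixed: wooden block 130 x 130 mm, 56 mm high, with a square aluminium frame on top (92 mm outside, 72 mm inside, rim 60.5 mm above the bench) round the plate's seat and the brass lock plug upright in its middle. Origin: centre of the underside, on the bench, on the plug's axis; z up; x points to the side with the latch bolt. Yaw varies.
- keyway (a point): Centre of the keyway's mouth on top of the plug, fixed on the mount, 60 mm above the bench; axes as the mount. Slot 16 mm (along the mount's x at the start, plug at 0) x 5.8 mm, 36 mm deep, bottom 24 mm above the bench, mouth bevelled 2 mm on the long sides. The key fits either way round.
- plate: Loose steel cover plate 70 x 70 x 5 mm, 90 g, with a 36 mm round hole over the plug. Origin: centre of its underside. It starts level but 5 mm proud, underside 61 mm above the bench, caught on a spring strip along its edge at the mount's -x side and another at +x. Flush: underside 56 mm, top 61 mm above the bench (0.5 mm above the frame).
- pins (a point): Middle of the lock's two pairs of facing rounded spring pins, hidden in the plug 14 and 24 mm below the keyway's mouth, on the plug's axis. Each sticks 3.5 mm out of one of the slot's two end walls (mount's -x and +x) and catches the key's round nose: each pair gives way at about 4 to 10 N of steady downward push; rocking the key up to 1 mm along the slot may help.
- strip_minus (a point): Middle of the spring strip at the mount's -x side, 37 mm from the plug's axis. That side of the plate clicks down when pressed near this edge with about 4 to 10 N (both sides at once: twice that); then it stays.
- strip_plus (a point): The same on the mount's +x side.
- plug (a joint): Turning of the lock plug, rad: 0 at the start, grows clockwise seen from above, hard stop at 1.62. A spring (0.04 N m at 0, 0.14 N m at the stop) turns it back when let go. The key has about 0.15 rad of play in the slot, so the hand must turn that much farther than the plug.
- bolt (a joint): How far the steel latch bolt is drawn in, m: 0 at the start (it sticks 20 mm out of the mount's +x face, 14 mm wide, 21 to 43 mm above the bench), follows the plug (0.0102 m per rad), about 16 mm at the quarter turn.
- rack: Key rack, fixed to the bench: light wooden block 180 x 50 mm, 50 mm high, with three slots 55 mm apart along its length (its own x axis). Origin: centre of the underside. Each key hangs in a slot with its head resting on the rack's top, the width of its head along the rack's length. Which slot holds which key varies.
- key: The key to use: black head 36 mm wide (key's x), 10 mm thick (y), 36 mm high, on a flat steel blade 14 x 4 mm, 44 mm long, nose half-round; 60 g; alike from both sides. Origin: tip of the nose; z up the blade to the head, which spans 44 to 80 mm above the tip. Tip 6 mm above the bench at the start; fully home 24 mm (on the keyway's bottom), head's underside then 68 mm.
- key_head (a point): Grip point in the key's head, 68 mm above the tip, on the middle axis; axes as the key. At the start 74 mm above the bench, key fully home 92 mm.
- key_round: Another key, to be left in the rack: round disc head 26 mm across, 10 mm thick, top 72 mm above its tip. Origin at the tip.
- key_narrow: Another key, to be left in the rack: narrow straight head 18 mm wide, 10 mm thick, top 70 mm above its tip. Origin at the tip.
- hinge: Bystander: brass butt hinge lying open, 80 x 60 x 10 mm. Origin: centre of the underside.
- screwdriver: Bystander: screwdriver 190 mm long lying on the bench; x along the shank. Origin: under its middle.
- padlock: Bystander: brass padlock lying flat, 70 x 50 x 20 mm. Origin: under its body.
- jar: Bystander: amber glass jar, 60 mm across, 80 mm high. Origin: centre of the underside.
- lever_handle: Bystander: aluminium door handle on a back plate 150 x 40 mm, 41 mm high. Origin: centre of the underside.
- screw_box: Bystander: open cardboard box of screws 100 x 130 x 50 mm. Origin: centre of the underside.
- brass_box: Bystander: open blue box of brass screws 90 x 90 x 50 mm. Origin: centre of the underside.
There are look-alikes about, which are no part of the job. Leave any green look-alike of the mount alone.

How it is judged:
By the outcome, as a careful person would: the job done as asked, in the order asked, and still so for the second after the job is handed in, while the arm keeps its last pose, push and grip.
It also fails if it takes over 72 s, if anything falls off the work surface, if the arm or the gripper's body presses on something with over 40 N, if the wrist force passes 120 N, or if a joint passes its speed limit or range.

## Working session

There is one attempt and no reset: what is moved stays moved. The work goes in short steps, Python scripts to look and compute and a tool call to move; the robot and the scene stay as the last step left them, time stands still between calls to the robot, and variables do not carry over. Pictures are saved under pics/ and viewed, at most 10 in all, crops included, and the job is handed in when it is done.

Besides the shell and the picture viewer there is one more tool, called after "Request:" in YAML: its name, and indented under it one key for each argument. carry_out: Moves the arm, as the interface text tells. Its arguments: {"type":"object","properties":{"rows":{"type":"array"},"grip":{"type":"number"}},"required":["rows"]}

```bash
mkdir -p pics; cat > h.py <<'E'
import numpy as np, cv2
from scipy.spatial.transform import Rotation as R
from plant import telemetry, viewer, workorder
def snap(n,f=None):
    o=telemetry.get_obs(); im=viewer.snapshot(n)
    if f: cv2.imwrite(f'pics/{f}.png',im[:,:,::-1])
    return o,im
def cam(n,o=None):
    c=viewer.camera_info(n); K=np.array(c['intrinsics'])
    if 'extrinsics' in c: return K,np.array(c['extrinsics'])
    T=np.eye(4);T[:3,:3]=R.from_euler('xyz',o['orientation'],degrees=True).as_matrix();T[:3,3]=o['tool_pos']
    return K,T@np.array(c['tool_from_camera'])
def plane(K,T,uv,z):
    uv=np.atleast_2d(uv).astype(float)
    d=(np.linalg.inv(K)@np.c_[uv,np.ones(len(uv))].T).T@T[:3,:3].T
    return T[:3,3]+d*((z-T[2,3])/d[:,2])[:,None]
def proj(K,T,p):
    p=np.atleast_2d(p); q=(p-T[:3,3])@T[:3,:3]; q=q@K.T; return q[:,:2]/q[:,2:]
E
python3 - <<'E'
from h import *
for n in('scene','side'):
    o,im=snap(n,n+'0'); K,T=cam(n); print(n,K.round(0).tolist(),T.round(3).tolist())
o,im=snap('wrist','w0')
print(o); print(viewer.camera_info('wrist'))
a=cv2.imread('pics/scene0.png');b=cv2.imread('pics/side0.png')
E
```

```text
scene [[557.0, 0.0, 327.0], [0.0, 557.0, 233.0], [0.0, 0.0, 1.0]] [[-0.112, 0.62, -0.777, 1.483], [0.994, 0.061, -0.094, 0.106], [-0.011, -0.782, -0.623, 0.802], [0.0, 0.0, 0.0, 1.0]]
side [[568.0, 0.0, 329.0], [0.0, 568.0, 245.0], [0.0, 0.0, 1.0]] [[-0.828, -0.416, 0.377, 0.008], [-0.561, 0.59, -0.58, 0.833], [0.019, -0.692, -0.722, 1.081], [0.0, 0.0, 0.0, 1.0]]
{'clock': 0.1, 'joint_pos': array([-6.06694973e+01,  2.05892321e+01,  6.39016740e-01, -1.88127298e-02,
       -7.01368860e+01, -1.65069304e+01]), 'qvel': array([-0.03653285, -0.20945999,  0.09439336,  0.11200465,  0.00763632,
        0.02758144]), 'tau': array([-1.32940400e-03, -5.84162557e+01,  2.93755192e+01,  7.01550677e+00,
        1.02334734e-02, -5.53348957e-05]), 'tool_pos': array([ 0.14969478, -0.65773328,  0.2256915 ]), 'orientation': array([ 1.79911463e+02, -7.79357197e-03, -1.67182827e+02]), 'force': array([-0.05040268, -0.12117065,  0.63891427]), 'moment': array([-0.00668117, -0.02726898, -0.02792114]), 'gripper_force': 0.0, 'opening': 0.0876553758501114}
{'intrinsics': array([[402.26149626,   0.        , 322.3625184 ],
       [  0.        , 402.26149626, 238.65671659],
       [  0.        ,   0.        ,   1.        ]]), 'tool_from_camera': array([[-3.03831123e-04, -9.65785652e-01, -2.59341440e-01,
         7.04916230e-02],
       [ 9.99999755e-01, -1.29890304e-04, -6.87837842e-04,
         4.04833929e-04],
       [ 6.30617980e-04, -2.59341585e-01,  9.65785455e-01,
        -1.59059036e-01],
       [ 0.00000000e+00,  0.00000000e+00,  0.00000000e+00,
         1.00000000e+00]])}
```

View pics/scene0.png

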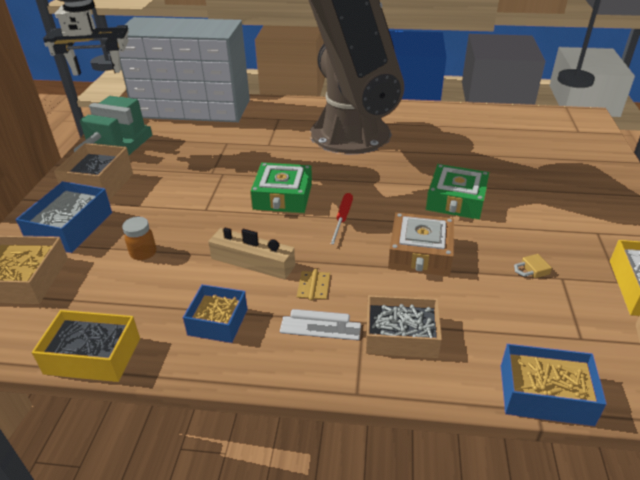

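View pics/side0.png

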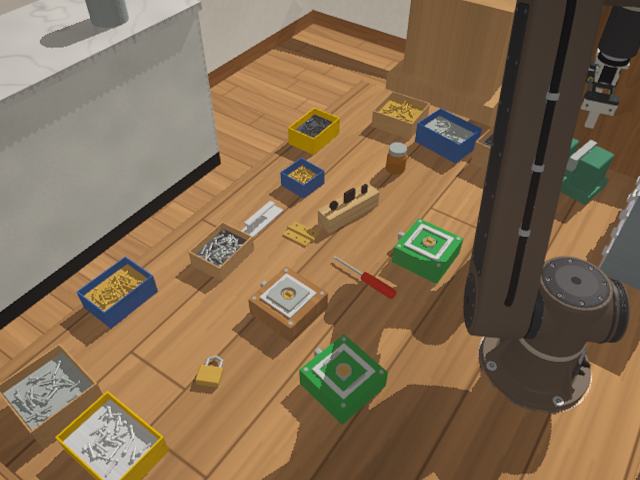

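The scene view shows the wooden mount at about (422,232) with its bolt facing the camera. The rack is at (252,252) with the wide key in its middle slot, at about (250,237). The side view agrees: mount (288,294), wide key (349,195).

```bash
python3 - <<'E'
from h import *
for n,pl,kh,r in(('scene',(424,231),(250,237),[(209,234),(294,256)]),('side',(289,293),(349,195),[(319,208),(377,186)])):
    K,T=cam(n); print(n,plane(K,T,pl,.062).round(4),plane(K,T,kh,.075).round(4),plane(K,T,r,.05).round(3).tolist())
# bolt direction in scene
K,T=cam('scene'); print(plane(K,T,[(420,264)],.032).round(3))
E
```

```text
scene [[0.5317 0.1999 0.062 ]] [[ 0.6043 -0.162   0.075 ]] [[0.573, -0.262, 0.05], [0.627, -0.067, 0.05]]
side [[0.5306 0.1929 0.062 ]] [[ 0.5949 -0.1607  0.075 ]] [[0.647, -0.094, 0.05], [0.566, -0.263, 0.05]]
[[0.605 0.193 0.032]]
```

```bash
cat >> h.py <<'E'
def goto(p,yaw,o=None):
    o=o or telemetry.get_obs()
    R0=R.from_euler('xyz',o['orientation'],degrees=True); R1=R.from_euler('xyz',[180,0,yaw],degrees=True)
    d=R0.inv().apply(np.array(p)-o['tool_pos']); w=(R0.inv()*R1).as_rotvec()
    print('shift',d.round(4),'turn',w.round(4),'rows',max(np.linalg.norm(d)/.0625,np.degrees(np.linalg.norm(w))/10.7).round(1)); return d,w
E
python3 - <<'E'
from h import *
goto([.60,-.161,.2],-110)
E
```

```text
shift [-0.5493  0.3845  0.0263] turn [ 1.20e-03  5.00e-04 -9.98e-01] rows 10.7
```

Request:
carry_out:
  rows:
    - [-0.549, 0.384, 0.026, 0, 0, -0.998]
    - [-0.549, 0.384, 0.026, 0, 0, -0.998]
    - [-0.549, 0.384, 0.026, 0, 0, -0.998]
    - [-0.549, 0.384, 0.026, 0, 0, -0.998]
    - [-0.549, 0.384, 0.026, 0, 0, -0.998]
    - [-0.549, 0.384, 0.026, 0, 0, -0.998]
    - [-0.549, 0.384, 0.026, 0, 0, -0.998]
    - [-0.549, 0.384, 0.026, 0, 0, -0.998]

```text
clock: 1.15
tool_pos: [0.4865, -0.2863, 0.2072]
orientation: [-180.0, 0.0, -110.0]
force: [0.6, -1.3, 0.4]
opening: 0.0874
gripper_force: 0.0
```

```bash
python3 - <<'E'
from h import *
goto([.60,-.161,.2],-110)
o=telemetry.get_obs();print(o['tool_pos'],o['orientation'])
E
```

```text
shift [-0.1565 -0.0639  0.0072] turn [-0.0002  0.      0.0003] rows 2.7
[ 0.48647261 -0.28625304  0.20722089] [-1.79986160e+02  1.59852769e-03 -1.09984035e+02]
```

Request:
carry_out:
  rows:
    - [-0.156, -0.064, 0.007, 0, 0, 0]
    - [-0.156, -0.064, 0.007, 0, 0, 0]
    - [-0.156, -0.064, 0.007, 0, 0, 0]
    - [-0.156, -0.064, 0.007, 0, 0, 0]
    - [-0.156, -0.064, 0.007, 0, 0, 0]

```text
clock: 1.78
tool_pos: [0.5985, -0.1633, 0.1997]
orientation: [179.9, -0.0, -110.0]
force: [0.4, -0.3, -0.9]
opening: 0.0874
gripper_force: 0.0
```

```bash
python3 - <<'E'
from h import *
o,im=snap('wrist','w1')
print(o['tool_pos'],o['orientation'])
K,T=cam('wrist',o); print(proj(K,T,[[.60,-.161,.086]]))
E
```

```text
[ 0.59850049 -0.163287    0.19970236] [ 1.79940488e+02 -2.02169231e-02 -1.09972465e+02]
[[320.12834296 237.80149154]]
```

View pics/w1.png

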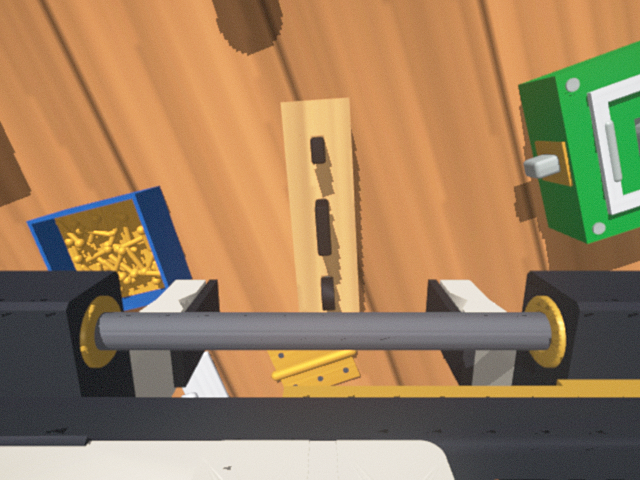

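The wrist view shows the rack from above. The narrow key is at (318,150), the wide key at (322,227) and the round one at (328,293).

```bash
python3 - <<'E'
from h import *
im=cv2.imread('pics/w1.png'); K=None
o=telemetry.get_obs(); K,T=cam('wrist',o)
g=im.max(2); m=(g<75).astype(np.uint8); 
mm=np.zeros_like(m); mm[190:268,300:345]=m[190:268,300:345]
mm=np.zeros_like(m); mm[120:268,295:345]=m[120:268,295:345]
n,l,s,c=cv2.connectedComponentsWithStats(mm)
for i in range(1,n):
    if s[i,4]<80: continue
    print(s[i],c[i])
    q=cv2.findContours((l==i).astype(np.uint8),0,2)[0][0][:,0]
    for z in(.086,):
        w=plane(K,T,q,z)[:,:2]; r=cv2.minAreaRect((w*1000).astype(np.float32)); print(r)
    for v in range(s[i,1],s[i,1]+s[i,3],6):
        x=np.where(l[v]==i)[0]; print(v,x.min(),x.max(),end='; ')
    print()
# rack edges: left/right boundary rows
hsv=cv2.cvtColor(im,cv2.COLOR_BGR2HSV)
for v in(125,170,210,250): print(v,[tuple(hsv[v,x]) for x in range(276,300,3)])
E
```

```text
[311 138  14  25 183] [317.67213115 152.06010929]
((580.838623046875, -218.51382446289062), (15.984289169311523, 8.001577377319336), 73.91207122802734)
138 313 321; 144 311 323; 150 312 323; 156 312 323; 162 313 323; 
[316 200  15  55 470] [322.76808511 228.09148936]
((595.6512451171875, -167.7101593017578), (39.06060791015625, 8.33784294128418), 73.6815185546875)
200 319 325; 206 316 327; 212 316 327; 218 317 328; 224 317 328; 230 317 328; 236 318 329; 242 318 329; 248 319 330; 254 320 329; 
125 [(np.uint8(14), np.uint8(147), np.uint8(215)), (np.uint8(12), np.uint8(138), np.uint8(215)), (np.uint8(15), np.uint8(131), np.uint8(224)), (np.uint8(18), np.uint8(120), np.uint8(238)), (np.uint8(18), np.uint8(124), np.uint8(232)), (np.uint8(17), np.uint8(121), np.uint8(231)), (np.uint8(17), np.uint8(122), np.uint8(229)), (np.uint8(16), np.uint8(118), np.uint8(224))]
170 [(np.uint8(14), np.uint8(142), np.uint8(227)), (np.uint8(14), np.uint8(145), np.uint8(223)), (np.uint8(14), np.uint8(146), np.uint8(218)), (np.uint8(13), np.uint8(142), np.uint8(214)), (np.uint8(18), np.uint8(121), np.uint8(2
[... 189 characters left out ...]
34)), (np.uint8(14), np.uint8(138), np.uint8(234)), (np.uint8(15), np.uint8(140), np.uint8(236)), (np.uint8(14), np.uint8(139), np.uint8(235)), (np.uint8(14), np.uint8(139), np.uint8(230)), (np.uint8(18), np.uint8(119), np.uint8(236)), (np.uint8(18), np.uint8(118), np.uint8(235)), (np.uint8(18), np.uint8(118), np.uint8(234))]
250 [(np.uint8(15), np.uint8(143), np.uint8(228)), (np.uint8(14), np.uint8(143), np.uint8(227)), (np.uint8(15), np.uint8(143), np.uint8(225)), (np.uint8(14), np.uint8(139), np.uint8(227)), (np.uint8(15), np.uint8(139), np.uint8(228)), (np.uint8(15), np.uint8(147), np.uint8(230)), (np.uint8(18), np.uint8(119), np.uint8(237)), (np.uint8(17), np.uint8(120), np.uint8(234))]
```

```bash
python3 - <<'E'
from h import *
im=cv2.imread('pics/w1.png').astype(int); hsv=cv2.cvtColor(im.astype(np.uint8),cv2.COLOR_BGR2HSV).astype(int)
o=telemetry.get_obs(); K,T=cam('wrist',o)
# rack left edge: saturation step; right edge
vs=np.arange(110,262,4); L=[];Rr=[]
for v in vs:
    s=hsv[v].astype(float); g=np.convolve(s[:,1],[1,1,1,0,-1,-1,-1],'same')
    L.append(276+np.argmin(g[276:300])); a=330+np.argmax(np.abs(g[335:366]))+5; Rr.append(a)
print(L);print(Rr)
w=plane(K,T,np.c_[L,vs],.05)[:,:2]
p=np.polyfit(w[:,1],w[:,0],1); r=w[:,0]-np.polyval(p,w[:,1]); k=abs(r)<.001; p=np.polyfit(w[k,1],w[k,0],1)
print('yaw',90-np.degrees(np.arctan(p[0])),k.sum(),p)
# key corners on top: gray crop
g=im.max(2); 
for v in range(192,262,2): print(v,g[v,312:334].tolist())
E
```

```text
[np.int64(280), np.int64(281), np.int64(282), np.int64(282), np.int64(282), np.int64(282), np.int64(283), np.int64(283), np.int64(283), np.int64(284), np.int64(284), np.int64(285), np.int64(285), np.int64(285), np.int64(286), np.int64(286), np.int64(287), np.int64(286), np.int64(287), np.int64(288), np.int64(288), np.int64(288), np.int64(289), np.int64(289), np.int64(290), np.int64(290), np.int64(290), np.int64(291), np.int64(291), np.int64(291), np.int64(292), np.int64(292), np.int64(292), np.int64(293), np.int64(293), np.int64(293), np.int64(294), np.int64(294)]
[np.int64(350), np.int64(350), np.int64(350), np.int64(350), np.int64(351), np.int64(351), np.int64(350), np.int64(351), np.int64(353), np.int64(350), np.int64(352), np.int64(352), np.int64(352), np.int64(353), np.int64(352), np.int64(352), np.int64(352), np.int64(354), np.int64(353), np.int64(353), np.int64(353), np.int64(353), np.int64(354), np.int64(356), np.int64(353), np.int64(354), np.int64(354), np.int64(354), np.int64(356), np.int64(355), np.int64(354), np.int64(356), np.int64(356), np.int64(356), np.int64(358), np.
[... 3060 characters left out ...]
78, 68, 75, 76, 74, 73, 70, 70, 108, 154, 153]
250 [229, 231, 233, 241, 236, 184, 102, 68, 72, 69, 73, 73, 74, 76, 71, 72, 71, 71, 73, 111, 147, 160]
252 [230, 233, 231, 236, 238, 206, 105, 64, 69, 70, 72, 79, 75, 73, 69, 68, 75, 68, 66, 105, 150, 158]
254 [227, 232, 234, 236, 239, 236, 171, 83, 56, 63, 60, 68, 67, 66, 70, 69, 75, 72, 95, 129, 154, 152]
256 [228, 229, 232, 236, 239, 241, 242, 235, 233, 215, 170, 139, 137, 138, 140, 142, 148, 151, 151, 153, 154, 154]
258 [229, 232, 231, 236, 238, 240, 240, 240, 241, 241, 232, 170, 151, 149, 153, 154, 156, 157, 151, 157, 151, 154]
260 [229, 232, 234, 235, 239, 239, 240, 240, 241, 242, 239, 221, 168, 149, 151, 150, 155, 152, 151, 158, 151, 158]
```

```bash
python3 - <<'E'
from h import *
o=telemetry.get_obs(); K,T=cam('wrist',o)
b=plane(K,T,(324.4,254.8),.086)[0]; t=plane(K,T,(321.8,199.6),.05)[0]; t2=plane(K,T,(321.8,199.6),.086)[0]
u=np.array([np.cos(np.radians(-106)),np.sin(np.radians(-106))])
print(b,t,(t-b)[:2]@u,(t2-b)[:2]@u)
for e,z in((b,.086),): print('center',e[:2]+u*.018)
print('center from t',t[:2]-u*.018)
# mid of width at z .086
for v,l,r in((208,314.8,328.6),(230,316.2,329.9),(250,317.5,331)): print(plane(K,T,[(l,v),(r,v),((l+r)/2,v)],.086)[:,:2].round(4).tolist())
goto([.531,.196,.2],-3)
goto([.531,.196,.2],-8)
E
```

```text
[ 0.60134349 -0.14862887  0.086     ] [ 0.59161392 -0.18082213  0.05      ] 0.03362798180193707 0.0395892480769681
center [ 0.59638202 -0.16593158]
center from t [ 0.5965754  -0.16351942]
[[0.596, -0.1826], [0.5871, -0.1793], [0.5916, -0.181]]
[[0.6005, -0.1676], [0.5915, -0.1644], [0.596, -0.166]]
[[0.6047, -0.1536], [0.5957, -0.1504], [0.6002, -0.152]]
shift [-0.315   0.1864  0.    ] turn [ 6.0000e-04  4.0000e-04 -1.8678e+00] rows 10.0
shift [-0.315   0.1864  0.    ] turn [ 6.0000e-04  4.0000e-04 -1.7805e+00] rows 9.5
```

Request:
carry_out:
  rows:
    - [-0.306, 0.215, 0, 0, 0, -1.868]
    - [-0.306, 0.215, 0, 0, 0, -1.868]
    - [-0.306, 0.215, 0, 0, 0, -1.868]
    - [-0.306, 0.215, 0, 0, 0, -1.868]
    - [-0.306, 0.215, 0, 0, 0, -1.868]
    - [-0.306, 0.215, 0, 0, 0, -1.868]
    - [-0.306, 0.215, 0, 0, 0, -1.868]
    - [-0.306, 0.215, 0, 0, 0, -1.868]
  grip: -1

```text
clock: 2.82
tool_pos: [0.5011, 0.1975, 0.2005]
orientation: [-180.0, -0.0, -23.7]
force: [0.7, -0.7, 0.3]
opening: 0.0134
gripper_force: 0.0
```

```bash
python3 - <<'E'
from h import *
o=telemetry.get_obs();print(o['tool_pos'],o['orientation'],o['joint_pos'].round(0))
goto([.5,.196,.2],-3)
E
```

```text
[0.50114841 0.19752283 0.20053613] [-1.79971671e+02 -1.14144706e-02 -2.36730541e+01] [ 42.   9. -19.  -0. -62.  24.]
shift [-0.0004  0.0019  0.0005] turn [-5.000e-04 -3.000e-04 -3.608e-01] rows 1.9
```

Request:
carry_out:
  rows:
    - [0, 0.002, 0, 0, 0, -0.361]
    - [0, 0.002, 0, 0, 0, -0.361]
    - [0, 0.002, 0, 0, 0, -0.361]
    - [0, 0.002, 0, 0, 0, -0.361]

```text
clock: 3.32
tool_pos: [0.5008, 0.1952, 0.2004]
orientation: [-180.0, -0.0, -3.6]
force: [0.5, -0.3, -0.3]
opening: 0.0003
gripper_force: 0.0
```

```bash
python3 - <<'E'
from h import *
o,im=snap('wrist','w2')
print(o['tool_pos'],o['orientation'],o['opening'],o['force'])
K,T=cam('wrist',o); np.savez('w2.npz',K=K,T=T); print(proj(K,T,[[.531,.196,.06]]))
E
```

```text
[0.50079793 0.19517419 0.20040042] [-1.79985695e+02 -1.66181827e-02 -3.64804141e+00] 0.00030074628548616407 [ 0.49938021 -0.30927111 -0.26357828]
[[318.69171325 184.55618661]]
```

View pics/w2.png

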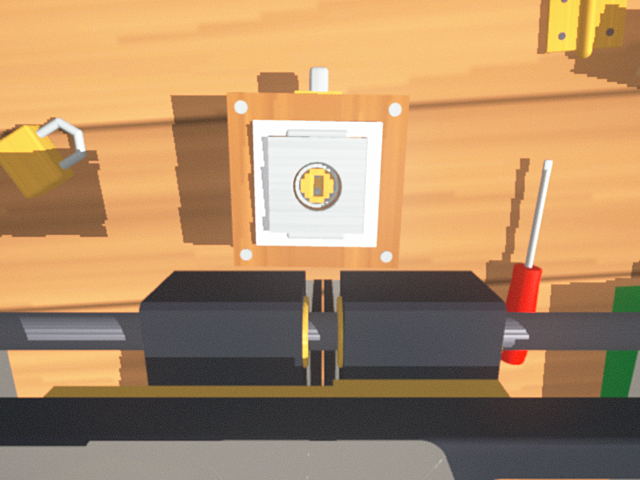

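The mount is nearly square in the view. The frame corners are at about (253,120), (382,122), (377,247) and (257,245), with the plug and slot at (318,185) and the bolt at (319,78) pointing up.

```bash
cat > mt.py <<'E'
from h import *
def frame(im,K,T,c):
    g=im.min(2); m=(g>225).astype(np.uint8)
    x,y=int(c[0]),int(c[1])
    q=np.zeros_like(m); q[y-80:y+75,x-80:x+80]=m[y-80:y+75,x-80:x+80]
    cs=cv2.findContours(q,0,2)[0]; k=max(cs,key=lambda a:cv2.contourArea(cv2.convexHull(a)))[:,0]
    w=(plane(K,T,k,.0605)[:,:2]*1000).astype(np.float32); return cv2.minAreaRect(w)
E
python3 - <<'E'
from mt import *
im=cv2.imread('pics/w2.png'); d=np.load('w2.npz'); K,T=d['K'],d['T']
print(frame(im,K,T,(318,184)))
hsv=cv2.cvtColor(im,cv2.COLOR_BGR2HSV).astype(int)
y=((abs(hsv[:,:,0]-25)<6)&(hsv[:,:,1]>150)).astype(np.uint8)
q=np.zeros_like(y); q[155:215,290:350]=y[155:215,290:350]
k=np.vstack(cv2.findContours(q,0,2)[0]); print(cv2.minEnclosingCircle(k))
c=cv2.minEnclosingCircle(k)[0]; print(plane(K,T,c,.06))
for v in range(168,204,2): print(v,''.join('%4d'%a for a in im[v,302:336].max(1)))
E
```

```text
((530.3516235351562, 197.55947875976562), (92.45673370361328, 92.60265350341797), 85.4281234741211)
((315.7083435058594, 185.0), 16.678483963012695)
[[0.53081275 0.19823718 0.06      ]]
168  161 199 240 246 247 245 243 233 235 230 224 222 221 217 215 203 207 215 212 219 222 231 240 234 197 186 186 175 147 141 157 188 229 244
170  241 248 249 247 224 184 178 224 255 255 255 254 255 255 255 255 255 255 255 255 255 255 245 195 188 221 248 253 197 156 150 141 155 190
172  248 238 205 178 174 175 184 230 255 255 254 253 254 254 254 254 254 254 255 254 254 255 248 191 164 168 177 171 161 159 167 162 150 148
174  201 167 207 255 255 255 255 255 255 255 254 255 255 255 255 255 255 255 255 255 255 255 255 255 255 255 255 243 182 157 162 168 168 167
176  147 167 221 255 255 254 254 254 255 255 255 255 207 151 151 152 149 162 178 187 190 230 255 254 254 254 255 252 199 161 162 157 162 171
178  200 205 234 254 254 253 253 254 255 255 255 255 221 180 185 182 189 191 188 182 179 225 255 255 253 254 254 245 208 188 181 162 157 159
180  255 255 254 254 253 253 253 254 254 255 255 255 220 179 187 189
[... 923 characters left out ...]
 135 134 211 255 255 253 253 254 255 255 255 233 164 156 158 158 158 158 161 167 187 235 255 254 253 255 255 215 144 142 146 154 158 161
196  180 146 207 255 255 255 255 255 255 255 254 241 231 234 231 223 225 225 225 225 232 249 255 255 255 255 255 216 144 142 154 160 163 164
198  244 226 197 186 188 186 197 238 255 254 254 254 254 254 254 255 255 255 255 255 255 255 241 217 216 220 206 164 151 159 164 162 161 157
200  245 247 244 235 200 161 158 227 255 255 254 254 254 254 254 254 255 255 255 255 255 255 203 141 143 150 149 160 160 159 156 145 147 143
202  170 222 243 247 245 239 232 231 240 244 241 239 238 236 240 237 242 246 250 252 251 241 201 196 230 227 179 156 150 141 140 138 145 164
```

```bash
python3 - <<'E'
from h import *
d=np.load('w2.npz'); print(plane(d['K'],d['T'],(318.3,185.8),.06))
goto([.5562,.1953,.074],-4.6)
E
```

```text
[[0.53009549 0.19635234 0.06      ]]
shift [ 0.0553 -0.0034  0.1263] turn [-0.0002 -0.0002  0.0175] rows 2.2
```

Request:
carry_out:
  rows:
    - [0.055, -0.003, 0.06, 0, 0, 0.0175]
    - [0.055, -0.003, 0.12, 0, 0, 0.0175]
    - [0.055, -0.003, 0.126, 0, 0, 0.0175]
    - [0.055, -0.003, 0.126, 0, 0, 0.0175]
    - [0.055, -0.003, 0.129, 0, 0, 0.0175]
    - [0.055, -0.003, 0.131, 0, 0, 0.0175]
    - [0.055, -0.003, 0.133, 0, 0, 0.0175]
    - [0.055, -0.003, 0.133, 0, 0, 0.0175]

```text
clock: 4.38
tool_pos: [0.5558, 0.1958, 0.0676]
orientation: [-180.0, -0.0, -4.4]
force: [-0.1, 0.8, 0.4]
opening: 0.0003
gripper_force: 0.0
```

Step down to feel the plate.

Request:
carry_out:
  rows:
    - [0, 0, 0.001, 0, 0, 0]
    - [0, 0, 0.002, 0, 0, 0]
    - [0, 0, 0.003, 0, 0, 0]
    - [0, 0, 0.003, 0, 0, 0]

```text
clock: 4.88
tool_pos: [0.5557, 0.1956, 0.0639]
orientation: [180.0, 0.0, -4.4]
force: [-0.6, 0.5, 0.4]
opening: 0.0002
gripper_force: 0.0
```

Request:
carry_out:
  rows:
    - [0, 0, 0.001, 0, 0, 0]
    - [0, 0, 0.002, 0, 0, 0]
    - [0, 0, 0.002, 0, 0, 0]

```text
clock: 5.25
tool_pos: [0.5559, 0.1957, 0.0625]
orientation: [180.0, -0.0, -4.4]
force: [-1.2, 0.2, 2.9]
opening: 0.0006
gripper_force: 1.9
```

Request:
carry_out:
  rows:
    - [0, 0, 0.001, 0, 0, 0]
    - [0, 0, 0.002, 0, 0, 0]
    - [0, 0, 0.002, 0, 0, 0]

```text
clock: 5.62
tool_pos: [0.556, 0.1957, 0.062]
orientation: [-180.0, -0.1, -4.3]
force: [-7.0, -1.0, 18.0]
opening: 0.0004
gripper_force: 9.0
```

Request:
carry_out:
  rows:
    - [0, 0, -0.015, 0, 0, 0]
    - [0, 0, -0.017, 0, 0, 0]
    - [-0.052, 0, -0.017, 0, 0, 0.003]
    - [-0.052, 0, -0.017, 0, 0, 0.003]
    - [-0.052, 0, -0.01, 0, 0, 0.003]
    - [-0.052, 0, -0.008, 0, 0, 0.003]
    - [-0.052, 0, -0.006, 0, 0, 0.003]
    - [-0.052, 0, -0.006, 0, 0, 0.003]

```text
clock: 6.62
tool_pos: [0.5051, 0.1997, 0.0666]
orientation: [-180.0, -0.1, -4.5]
force: [0.6, -1.3, 4.7]
opening: 0.0004
gripper_force: 2.8
```

```bash
python3 - <<'E'
from h import *
o=telemetry.get_obs(); print(o['tool_pos'],o['force'],o['clock'])
goto([.5044,.1995,.066],-4.6,o)
E
```

```text
[0.50514266 0.19974224 0.06662069] [ 0.60787733 -1.25645985  4.67599876] 6.625
shift [-0.0007  0.0003  0.0006] turn [-0.0001 -0.0012  0.0011] rows 0.0
```

Contact here at the proud height (66.6 mm), so the +x side had clicked down. Press on.

Request:
carry_out:
  rows:
    - [0, 0, 0.001, 0, 0, 0]
    - [0, 0, 0.002, 0, 0, 0]
    - [0, 0, 0.003, 0, 0, 0]
    - [0, 0, 0.004, 0, 0, 0]
    - [0, 0, 0.004, 0, 0, 0]

```text
clock: 7.25
tool_pos: [0.5039, 0.1994, 0.0617]
orientation: [180.0, 0.0, -4.6]
force: [0.6, 0.1, 1.1]
opening: 0.0006
gripper_force: 0.4
```

Request:
carry_out:
  rows:
    - [0, 0, 0.001, 0, 0, 0]
    - [0, 0, 0.002, 0, 0, 0]
    - [0, 0, 0.003, 0, 0, 0]
    - [0, 0, 0.003, 0, 0, 0]

```text
clock: 7.75
tool_pos: [0.5039, 0.1995, 0.0612]
orientation: [180.0, -0.0, -4.5]
force: [-8.1, -2.3, 23.6]
opening: 0.0001
gripper_force: 11.9
```

Request:
carry_out:
  rows:
    - [0, 0, -0.012, 0, 0, 0]
    - [0.051, -0.0003, -0.012, 0, 0, 0]
    - [0.051, -0.0003, -0.012, 0, 0, 0]
    - [0.051, -0.0003, -0.006, 0, 0, 0]
    - [0.051, -0.0003, -0.003, 0, 0, 0]
    - [0.051, -0.0003, -0.001, 0, 0, 0]
    - [0.051, -0.0003, 0.0005, 0, 0, 0]
    - [0.051, -0.0003, 0.0005, 0, 0, 0]

```text
clock: 8.75
tool_pos: [0.5538, 0.1955, 0.0612]
orientation: [180.0, -0.0, -4.5]
force: [-10.0, -3.6, 24.1]
opening: 0.0003
gripper_force: 12.1
```

Request:
carry_out:
  rows:
    - [0, 0, -0.05, 0, 0, 0]
    - [-0.053, 0, -0.11, 0, 0, 0]
    - [-0.053, 0, -0.137, 0, 0, 0]
    - [-0.053, 0, -0.137, 0, 0, 0]
    - [-0.053, 0, -0.137, 0, 0, 0]
  grip: 1

```text
clock: 9.38
tool_pos: [0.5013, 0.2001, 0.1953]
orientation: [-180.0, 0.0, -4.5]
force: [0.2, 0.7, -0.2]
opening: 0.045
gripper_force: 0.0
```

```bash
python3 - <<'E'
from mt import *
o,im=snap('wrist','w3'); im=im[:,:,::-1]
print(o['clock'],o['tool_pos'],o['orientation'],o['joint_pos'].round(0))
K,T=cam('wrist',o); c=proj(K,T,[[.5303,.1970,.06]])[0]; print(c,frame(im,K,T,c))
u,v=c.round().astype(int)
cv2.imwrite('pics/w3c.png',cv2.resize(im[v-80:v+80,u-100:u+100],None,fx=4,fy=4,interpolation=cv2.INTER_CUBIC)); print(u,v)
np.savez('w3.npz',K=K,T=T)
goto([.5964,-.1655,.15],-106,o)
E
```

```text
9.375 [0.50127341 0.20009101 0.19531525] [-1.79984387e+02  2.03371358e-02 -4.51785375e+00] [ 43.   9. -19.  -0. -62.  43.]
[323.45480183 186.56937167] ((530.431640625, 197.60995483398438), (92.32868957519531, 91.99080657958984), 85.46138763427734)
323 187
shift [0.1236 0.357  0.0452] turn [1.0000e-04 5.0000e-04 1.7712e+00] rows 9.5
```

View pics/w3c.png

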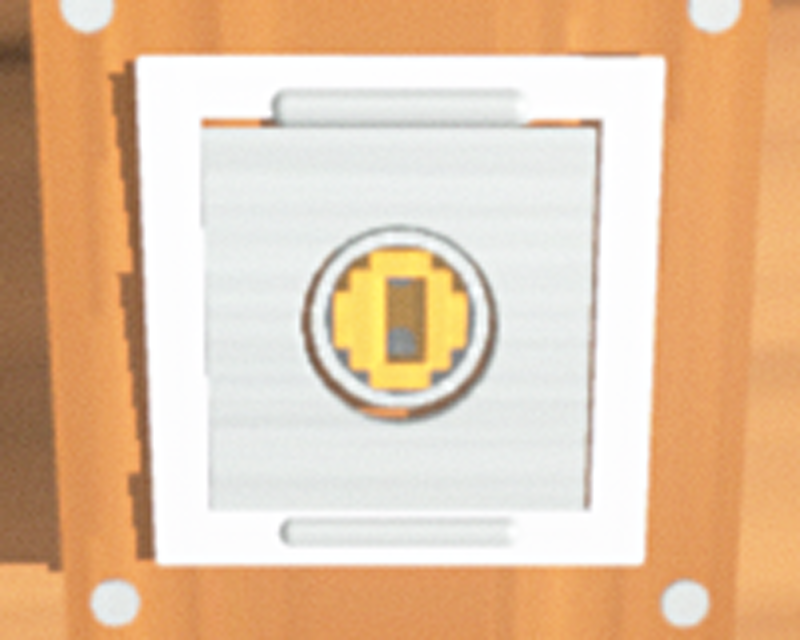

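The plate lies flush inside the frame on all sides and the slot is centred at crop (406,318). Next, the key.

Request:
carry_out:
  rows:
    - [0.124, 0.357, 0.045, 0, 0, 1.771]
    - [0.124, 0.357, 0.045, 0, 0, 1.771]
    - [0.124, 0.357, 0.045, 0, 0, 1.771]
    - [0.124, 0.357, 0.045, 0, 0, 1.771]
    - [0.124, 0.357, 0.045, 0, 0, 1.771]
    - [0.124, 0.357, 0.045, 0, 0, 1.771]
    - [0.124, 0.357, 0.045, 0, 0, 1.771]
    - [0.124, 0.357, 0.045, 0, 0, 1.771]

```text
clock: 10.42
tool_pos: [0.5963, -0.1674, 0.1478]
orientation: [179.7, -0.0, -91.0]
force: [-0.1, -0.0, 0.3]
opening: 0.0876
gripper_force: 0.0
```

```bash
python3 - <<'E'
from h import *
o=telemetry.get_obs(); print(o['tool_pos'],o['orientation'],o['clock'],o['opening'])
goto([.5964,-.1655,.15],-106,o)
E
```

```text
[ 0.59626106 -0.16738396  0.14777989] [ 1.79741310e+02 -3.33784485e-03 -9.10082484e+01] 10.425 0.08760648140154777
shift [-0.0019 -0.0001 -0.0022] turn [ 0.0045 -0.0006  0.2617] rows 1.4
```

Request:
carry_out:
  rows:
    - [-0.002, 0, 0, 0, 0, 0.262]
    - [-0.002, 0, 0, 0, 0, 0.262]
    - [-0.002, 0, 0, 0, 0, 0.262]
    - [-0.002, 0, 0, 0, 0, 0.262]

```text
clock: 10.92
tool_pos: [0.5969, -0.1637, 0.1496]
orientation: [179.9, -0.0, -105.4]
force: [0.6, 0.1, -0.4]
opening: 0.0875
gripper_force: 0.0
```

```bash
python3 - <<'E'
from h import *
o,im=snap('wrist','w4'); K,T=cam('wrist',o)
print(o['tool_pos'],o['orientation'],o['clock'],o['opening'])
goto([.5964,-.1655,.055],-106,o); print(proj(K,T,[[.5964,-.1655,.086]]))
cv2.imwrite('pics/w4c.png',im[130:350,180:460,::-1])
E
```

```text
[ 0.5969479  -0.16371459  0.149593  ] [ 1.79902740e+02 -2.81558879e-02 -1.05405853e+02] 10.925 0.08749843109689276
shift [ 0.0018 -0.0001  0.0946] turn [ 0.0017 -0.0005  0.0104] rows 1.5
[[320.75317736 252.33361547]]
```

View pics/w4c.png

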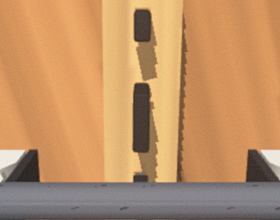

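The wide key sits between the fingers at crop (141,118). Descend and grip.

Request:
carry_out:
  rows:
    - [0.0018, 0, 0.04, 0, 0, 0.0104]
    - [0.0018, 0, 0.08, 0, 0, 0.0104]
    - [0.0018, 0, 0.095, 0, 0, 0.0104]
    - [0.0018, 0, 0.095, 0, 0, 0.0104]
    - [0.0018, 0, 0.095, 0, 0, 0.0104]

```text
clock: 11.6
tool_pos: [0.598, -0.1654, 0.0572]
orientation: [-179.9, 0.0, -106.1]
force: [0.3, 0.7, -0.2]
opening: 0.0877
gripper_force: 0.0
```

Request:
carry_out:
  rows:
    - [0, 0, 0, 0, 0, 0]
    - [0, 0, 0, 0, 0, 0]
    - [0, 0, 0, 0, 0, 0]
    - [0, 0, 0, 0, 0, 0]
    - [0, 0, 0, 0, 0, 0]
    - [0, 0, 0, 0, 0, 0]
    - [0, 0, 0, 0, 0, 0]
  grip: -1

```text
clock: 12.48
tool_pos: [0.5968, -0.1653, 0.0556]
orientation: [180.0, -0.0, -106.1]
force: [-0.9, -0.8, 0.0]
opening: 0.0233
gripper_force: 0.0
```

Request:
carry_out:
  rows:
    - [0, 0, 0, 0, 0, 0]
    - [0, 0, 0, 0, 0, 0]
    - [0, 0, 0, 0, 0, 0]
    - [0, 0, 0, 0, 0, 0]

```text
clock: 12.98
tool_pos: [0.5969, -0.1653, 0.0557]
orientation: [-180.0, 0.0, -106.1]
force: [-0.2, -0.0, -0.7]
opening: 0.01
gripper_force: 30.0
```

Request:
carry_out:
  rows:
    - [0, 0, -0.01, 0, 0, 0]
    - [0, 0, -0.03, 0, 0, 0]
    - [0, 0, -0.06, 0, 0, 0]
    - [0, 0, -0.105, 0, 0, 0]
    - [0, 0, -0.105, 0, 0, 0]
    - [0, 0, -0.105, 0, 0, 0]

```text
clock: 13.72
tool_pos: [0.5966, -0.1652, 0.161]
orientation: [-180.0, 0.0, -106.1]
force: [0.2, 0.6, -1.3]
opening: 0.0096
gripper_force: 30.0
```

```bash
python3 - <<'E'
from h import *
o,im=snap('wrist','w5'); K,T=cam('wrist',o)
print(o['tool_pos'],o['orientation'],o['clock'],o['opening'],o['gripper_force'],o['joint_pos'].round(0))
Ti=np.array(viewer.camera_info('wrist')['tool_from_camera'])
for n,p in(('head+x top',(.018,0,-.031)),('head+x bot',(.018,0,.005)),('head 0 bot',(0,0,.005)),('tip',(0,0,.049))): print(n,proj(K,Ti,p))
cv2.imwrite('pics/w5c.png',cv2.resize(im[220:330,260:380,::-1],None,fx=5,fy=5))
goto([.5304,.1972,.16],-4.6,o)
E
```

```text
[ 0.59655628 -0.16519088  0.16102524] [-1.79978672e+02  3.35318191e-02 -1.06107531e+02] 13.725 0.009559283193155422 29.998670518398285 [  3.  18. -12.  -0. -60. -19.]
head+x top [[319.58898182 287.86048522]]
head+x bot [[320.20903223 256.10978509]]
head 0 bot [[320.27831318 295.28120563]]
tip [[320.73916476 263.39123308]]
shift [-0.3298  0.1641  0.0012] turn [-8.0000e-04  1.0000e-04 -1.7716e+00] rows 9.5
```

View pics/w5c.png

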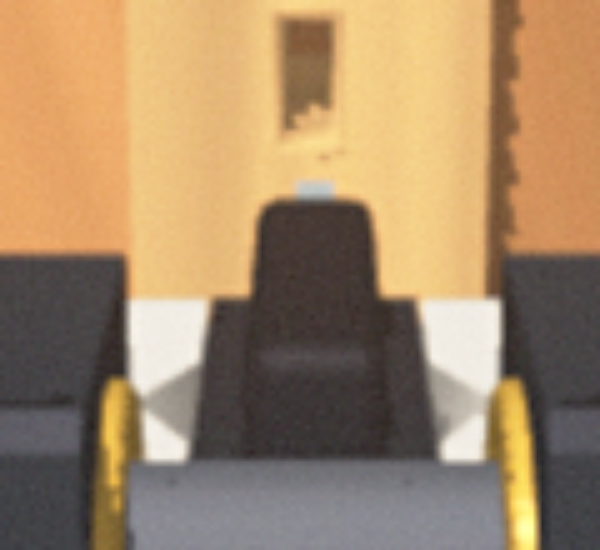

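In the hand, the key's head spans crop x 258–375 and its front bottom edge is at row 200. It sits about 1.7 mm towards tool −x, and the camera shows about a 3 px sideways bias, which I'll allow for.

Request:
carry_out:
  rows:
    - [-0.33, 0.162, 0, 0, 0, -1.771]
    - [-0.33, 0.162, 0, 0, 0, -1.771]
    - [-0.33, 0.162, 0, 0, 0, -1.771]
    - [-0.33, 0.162, 0, 0, 0, -1.771]
    - [-0.33, 0.162, 0, 0, 0, -1.771]
    - [-0.33, 0.162, 0, 0, 0, -1.771]
    - [-0.33, 0.162, 0, 0, 0, -1.771]
    - [-0.33, 0.162, 0, 0, 0, -1.771]

```text
clock: 14.78
tool_pos: [0.5316, 0.1973, 0.1593]
orientation: [179.9, 0.1, -19.7]
force: [0.1, -0.1, -1.0]
opening: 0.0099
gripper_force: 30.0
```

```bash
python3 - <<'E'
from h import *
goto([.5321,.1988,.145],-4.6)
E
```

```text
shift [-0.0001 -0.0016  0.0143] turn [ 0.002   0.0018 -0.2634] rows 1.4
```

Request:
carry_out:
  rows:
    - [0, -0.0016, 0.014, 0.001, 0.001, -0.263]
    - [0, -0.0016, 0.014, 0.001, 0.001, -0.263]
    - [0, -0.0016, 0.014, 0.001, 0.001, -0.263]
    - [0, -0.0016, 0.014, 0.001, 0.001, -0.263]
    - [0, -0.0016, 0.014, 0.001, 0.001, -0.263]

```text
clock: 15.4
tool_pos: [0.5332, 0.1981, 0.1466]
orientation: [-180.0, -0.1, -5.1]
force: [0.0, 0.7, -0.3]
opening: 0.0099
gripper_force: 30.0
```

```bash
python3 - <<'E'
from h import *
o,im=snap('wrist','w6'); K,T=cam('wrist',o); np.savez('w6.npz',K=K,T=T)
print(o['tool_pos'],o['orientation'],o['clock'])
print(proj(K,T,[[.5304,.1972,.06],[.5384,.1965,.06]]))
cv2.imwrite('pics/w6c.png',cv2.resize(im[180:320,240:400,::-1],None,fx=4,fy=4))
K,S=cam('side'); s=viewer.snapshot('side'); c=proj(K,S,[[.53,.197,.09]])[0].astype(int); cv2.imwrite('pics/s6.png',cv2.resize(s[c[1]-60:c[1]+60,c[0]-70:c[0]+70,::-1],None,fx=5,fy=5))
E
```

```text
[0.53319831 0.19806479 0.14659918] [-1.79955477e+02 -5.86516938e-02 -5.14280245e+00] 15.4
[[324.20561409 247.13292429]
 [324.18517346 234.89580531]]
```

View pics/w6c.png

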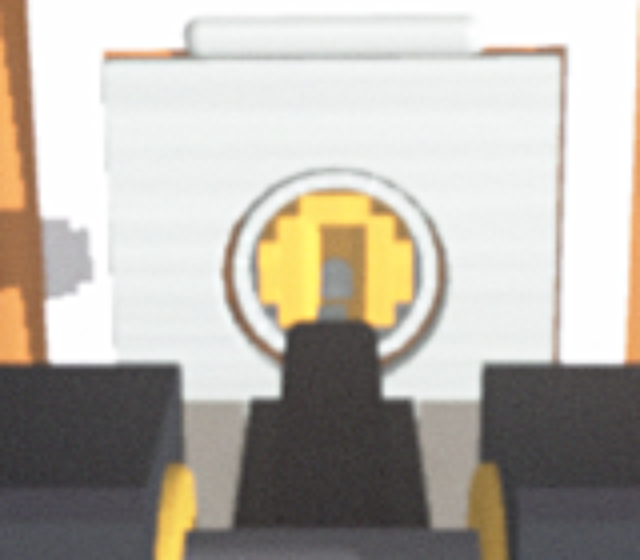

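The slot, with the pins visible in it, is at crop x≈336 and the key's head is at x≈332, so it is nearly aligned. I'll make small corrections and lower.

Request:
carry_out:
  rows:
    - [-0.0012, 0.0003, 0, 0.0005, 0.001, -0.009]
    - [-0.0012, 0.0003, 0.015, 0.0005, 0.001, -0.009]
    - [-0.0012, 0.0003, 0.029, 0.0005, 0.001, -0.009]
    - [-0.0012, 0.0003, 0.033, 0.0005, 0.001, -0.009]
    - [-0.0012, 0.0003, 0.033, 0.0005, 0.001, -0.009]
    - [-0.0012, 0.0003, 0.033, 0.0005, 0.001, -0.009]

```text
clock: 16.25
tool_pos: [0.5323, 0.1981, 0.1139]
orientation: [-179.9, -0.1, -4.6]
force: [-0.2, -0.3, -0.6]
opening: 0.0102
gripper_force: 30.0
```

```bash
python3 - <<'E'
from h import *
goto([.532,.1983,.109],-4.6)
E
```

```text
shift [-0.0004 -0.0002  0.0049] turn [-0.0015 -0.0026  0.0007] rows 0.1
```

Request:
carry_out:
  rows:
    - [-0.0003, 0, 0.002, -0.0008, -0.001, 0]
    - [-0.0003, 0, 0.004, -0.0015, -0.002, 0]
    - [-0.0003, 0, 0.006, -0.0015, -0.002, 0]
    - [-0.0003, 0, 0.008, -0.0015, -0.002, 0]
    - [-0.0003, 0, 0.009, -0.0015, -0.002, 0]
    - [-0.0003, 0, 0.009, -0.0015, -0.002, 0]

```text
clock: 17.0
tool_pos: [0.5317, 0.1979, 0.1046]
orientation: [180.0, -0.0, -4.6]
force: [1.1, -0.5, -0.6]
opening: 0.0096
gripper_force: 30.0
```

It is in the slot. Keep lowering to the pins.

Request:
carry_out:
  rows:
    - [0, 0, 0.0015, 0, 0, 0]
    - [0, 0, 0.003, 0, 0, 0]
    - [0, 0, 0.0045, 0, 0, 0]
    - [0, 0, 0.006, 0, 0, 0]
    - [0, 0, 0.006, 0, 0, 0]

```text
clock: 17.62
tool_pos: [0.5317, 0.198, 0.0985]
orientation: [180.0, 0.0, -4.6]
force: [0.1, 0.2, -0.7]
opening: 0.0097
gripper_force: 30.0
```

Request:
carry_out:
  rows:
    - [0, 0, 0.001, 0, 0, 0]
    - [0, 0, 0.002, 0, 0, 0]
    - [0, 0, 0.003, 0, 0, 0]
    - [0, 0, 0.004, 0, 0, 0]
    - [0, 0, 0.004, 0, 0, 0]

```text
clock: 18.25
tool_pos: [0.532, 0.1981, 0.0948]
orientation: [-180.0, -0.0, -4.6]
force: [0.3, 0.5, -0.5]
opening: 0.0096
gripper_force: 30.0
```

Request:
carry_out:
  rows:
    - [0, 0, 0.001, 0, 0, 0]
    - [0, 0, 0.002, 0, 0, 0]
    - [0, 0, 0.003, 0, 0, 0]
    - [0, 0, 0.003, 0, 0, 0]

```text
clock: 18.75
tool_pos: [0.5325, 0.1984, 0.0929]
orientation: [-180.0, -0.1, -4.5]
force: [-1.1, -0.4, 8.4]
opening: 0.0098
gripper_force: 30.0
```

Request:
carry_out:
  rows:
    - [0, 0, 0.0005, 0, 0, 0]
    - [0, 0, 0.001, 0, 0, 0]
    - [0, 0, 0.001, 0, 0, 0]

```text
clock: 19.12
tool_pos: [0.5327, 0.1984, 0.0921]
orientation: [-180.0, -0.1, -4.5]
force: [0.3, -0.4, 8.9]
opening: 0.0099
gripper_force: 30.0
```

Request:
carry_out:
  rows:
    - [0.0007, 0, 0.001, 0, 0, 0]
    - [0.0014, 0, 0.0015, 0, 0, 0]
    - [0.0007, 0, 0.0018, 0, 0, 0]
    - [0, 0, 0.002, 0, 0, 0]
    - [0.0007, 0, 0.002, 0, 0, 0]
    - [0.0007, 0, 0.002, 0, 0, 0]

```text
clock: 19.88
tool_pos: [0.5329, 0.1983, 0.0892]
orientation: [-180.0, -0.1, -4.6]
force: [1.3, 0.4, 5.4]
opening: 0.0101
gripper_force: 30.0
```

Request:
carry_out:
  rows:
    - [0, 0, 0.001, 0, 0, 0]
    - [0, 0, 0.002, 0, 0, 0]
    - [0, 0, 0.003, 0, 0, 0]
    - [0, 0, 0.004, 0, 0, 0]
    - [0, 0, 0.004, 0, 0, 0]

```text
clock: 20.5
tool_pos: [0.5325, 0.198, 0.0845]
orientation: [180.0, -0.0, -4.6]
force: [1.4, 1.0, 1.3]
opening: 0.0096
gripper_force: 30.0
```

Request:
carry_out:
  rows:
    - [0, 0, 0.001, 0, 0, 0]
    - [0, 0, 0.002, 0, 0, 0]
    - [0, 0, 0.003, 0, 0, 0]
    - [0, 0, 0.003, 0, 0, 0]

```text
clock: 21.0
tool_pos: [0.5328, 0.1981, 0.0825]
orientation: [-180.0, -0.1, -4.5]
force: [-0.3, 0.4, 7.7]
opening: 0.01
gripper_force: 30.0
```

Second pair; rock and push.

Request:
carry_out:
  rows:
    - [0.0006, 0, 0.001, 0, 0, 0]
    - [0.001, 0, 0.002, 0, 0, 0]
    - [0, 0, 0.0025, 0, 0, 0]
    - [-0.0006, 0, 0.003, 0, 0, 0]
    - [0.0003, 0, 0.003, 0, 0, 0]
    - [0.0003, 0, 0.003, 0, 0, 0]

```text
clock: 21.75
tool_pos: [0.5328, 0.1979, 0.079]
orientation: [180.0, -0.0, -4.6]
force: [-0.0, 0.5, 7.1]
opening: 0.0099
gripper_force: 30.0
```

Request:
carry_out:
  rows:
    - [0, 0, 0.001, 0, 0, 0]
    - [0, 0, 0.002, 0, 0, 0]
    - [0, 0, 0.003, 0, 0, 0]
    - [0, 0, 0.004, 0, 0, 0]
    - [0, 0, 0.004, 0, 0, 0]

```text
clock: 22.38
tool_pos: [0.5327, 0.1978, 0.0745]
orientation: [180.0, 0.0, -4.6]
force: [1.0, 0.3, 0.1]
opening: 0.0097
gripper_force: 30.0
```

Request:
carry_out:
  rows:
    - [0, 0, 0.001, 0, 0, 0]
    - [0, 0, 0.002, 0, 0, 0]
    - [0, 0, 0.0025, 0, 0, 0]
    - [0, 0, 0.0025, 0, 0, 0]

```text
clock: 22.88
tool_pos: [0.5329, 0.1978, 0.073]
orientation: [180.0, -0.0, -4.5]
force: [-2.3, -0.3, 11.2]
opening: 0.01
gripper_force: 30.0
```

Request:
carry_out:
  rows:
    - [0, 0, 0.0008, 0, 0, 0]
    - [0, 0, 0.0012, 0, 0, 0]
    - [0, 0, 0.0012, 0, 0, 0]

```text
clock: 23.25
tool_pos: [0.533, 0.1979, 0.0727]
orientation: [180.0, -0.1, -4.5]
force: [-5.2, -1.3, 18.8]
opening: 0.0103
gripper_force: 30.0
```

```bash
python3 - <<'E'
from h import *
o,im=snap('wrist','w7'); Ti=np.array(viewer.camera_info('wrist')['tool_from_camera'])
print(o['tool_pos'],o['force'],o['moment'],o['joint_pos'].round(0))
a=cv2.resize(im[180:320,240:400,::-1],None,fx=3,fy=3)
K,S=cam('side'); s=viewer.snapshot('side'); c=proj(K,S,[[.53,.197,.07]])[0].astype(int); b=cv2.resize(s[c[1]-70:c[1]+70,c[0]-50:c[0]+50,::-1],(300,420))
cv2.imwrite('pics/m7.png',np.hstack([a,b]))
E
```

```text
[0.53297143 0.19791075 0.07274829] [-5.2175208  -1.25904334 18.77984445] [-0.37490092  2.05522793 -0.01387178] [ 40.  19. -24.   0. -47.  45.]
```

View pics/m7.png

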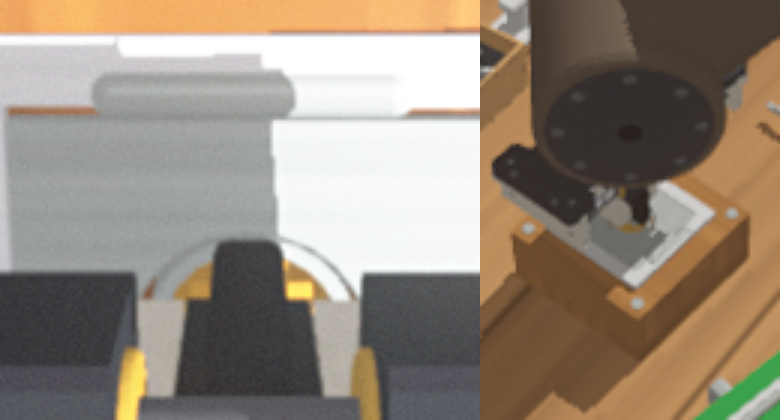

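The key has not moved in the hand (head edge still at the same row) and its height matches fully home. Ease the push and begin turning clockwise.

Request:
carry_out:
  rows:
    - [0, 0, -0.001, 0, 0, 0]
    - [0, 0, -0.0015, 0, 0, 0]
    - [0, 0, -0.0015, 0, 0, 0.1]
    - [0, 0.0002, -0.0015, 0, 0, 0.2]
    - [0, 0.0003, -0.0015, 0, 0, 0.3]
    - [-0.0001, 0.0004, -0.0015, 0, 0, 0.4]
    - [-0.0001, 0.0004, -0.0015, 0, 0, 0.4]

```text
clock: 24.22
tool_pos: [0.5327, 0.1973, 0.0731]
orientation: [180.0, -0.0, -27.5]
force: [-1.1, -0.6, 9.3]
opening: 0.0101
gripper_force: 30.0
```

```bash
python3 - <<'E'
from h import *
o=telemetry.get_obs(); print(o['tool_pos'],o['orientation'],o['force'],o['moment'])
E
```

```text
[0.53267919 0.19734709 0.07309111] [ 1.79990118e+02 -3.07985774e-02 -2.75436651e+01] [-1.06736938 -0.55260357  9.25129115] [-0.27707063  0.43063697  0.06756428]
```

Request:
carry_out:
  rows:
    - [0, 0.0001, 0, 0, 0, 0.1]
    - [0, 0.0002, 0, 0, 0, 0.2]
    - [-0.0001, 0.0004, 0, 0, 0, 0.3]
    - [-0.0001, 0.0005, 0, 0, 0, 0.4]
    - [-0.0001, 0.0006, 0, 0, 0, 0.5]
    - [-0.0002, 0.0007, 0, 0, 0, 0.6]
    - [-0.0003, 0.0008, 0, 0, 0, 0.7]
    - [-0.0003, 0.0008, 0, 0, 0, 0.7]

```text
clock: 25.22
tool_pos: [0.5319, 0.1965, 0.0731]
orientation: [180.0, -0.0, -67.7]
force: [-0.2, -1.0, 8.9]
opening: 0.0098
gripper_force: 30.0
```

```bash
python3 - <<'E'
from h import *
o=telemetry.get_obs(); print(o['tool_pos'],o['orientation'],o['force'],o['moment'])
E
```

```text
[0.53192254 0.19652687 0.07307397] [ 1.79986328e+02 -4.48399862e-02 -6.76525696e+01] [-0.15477041 -0.99424703  8.94180432] [-0.48975665  0.54114179  0.03689894]
```

Request:
carry_out:
  rows:
    - [0, 0.0001, 0, 0, 0, 0.1]
    - [0, 0.0002, 0, 0, 0, 0.2]
    - [-0.0001, 0.0004, 0, 0, 0, 0.3]
    - [-0.0001, 0.0005, 0, 0, 0, 0.4]
    - [-0.0001, 0.0006, 0, 0, 0, 0.5]
    - [-0.0002, 0.0007, 0, 0, 0, 0.6]
    - [-0.0003, 0.0008, 0, 0, 0, 0.67]
    - [-0.0003, 0.0008, 0, 0, 0, 0.67]

```text
clock: 26.22
tool_pos: [0.5311, 0.1965, 0.0731]
orientation: [-180.0, -0.0, -106.0]
force: [-1.6, -1.0, 9.6]
opening: 0.0098
gripper_force: 30.0
```

```bash
python3 - <<'E'
from h import *
o=telemetry.get_obs(); print(o['tool_pos'],o['orientation'],o['force'],o['moment'],o['joint_pos'].round(0))
E
```

```text
[0.53111377 0.19646809 0.07308021] [-1.79978322e+02 -4.54474819e-02 -1.06012083e+02] [-1.5930331  -1.0281642   9.63271452] [-0.53149896  0.40047827  0.10246961] [ 40.  19. -24.   0. -47. -56.]
```

Request:
carry_out:
  rows:
    - [0, 0, 0, 0, 0, 0.03]
    - [0, 0.0001, 0, 0, 0, 0.06]
    - [0, 0.0001, 0, 0, 0, 0.06]
    - [0, 0.0001, 0, 0, 0, 0.06]

```text
clock: 26.72
tool_pos: [0.5311, 0.1965, 0.0731]
orientation: [-180.0, -0.0, -109.4]
force: [-0.6, -1.3, 8.9]
opening: 0.0101
gripper_force: 30.1
```

```bash
python3 - <<'E'
from h import *
o,im=snap('wrist','w8'); K,T=cam('wrist',o); print(o['tool_pos'],o['orientation'],o['force'],o['moment'])
K,S=cam('scene'); s=viewer.snapshot('scene'); b=cv2.resize(s[200:290,370:470,::-1],None,fx=4,fy=4)
cv2.imwrite('pics/m8.png',np.hstack([cv2.resize(im[180:320,240:400,::-1],(411,360)),b[:360]]))
E
```

```text
[0.53105195 0.19654226 0.07305001] [-1.79970638e+02 -4.70902358e-02 -1.09359866e+02] [-0.55874036 -1.31766704  8.93741451] [-0.56468459  0.34562048  0.42995074]
```

View pics/m8.png

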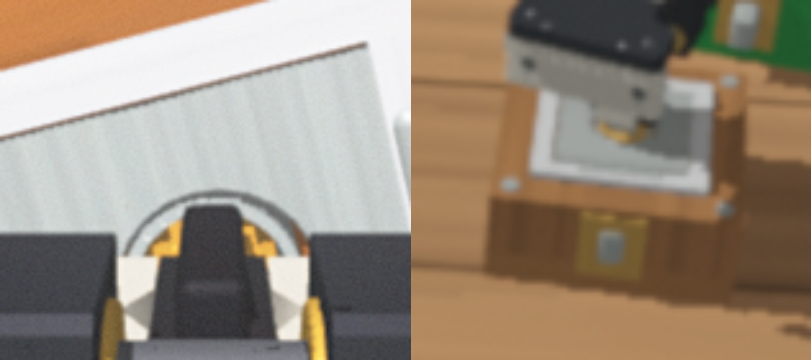

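The hard stop has been reached: the turning moment jumped to 0.43 N m. The bolt now shows almost end-on, short in its brass plate at (610,245), and the plate is flush. Handing in while still holding the key turned.

```bash
python3 -c "
from plant import workorder; print(workorder.close_job())"
```

```text
the job is handed in; nothing more can be done
None
```

The job is handed in at about 27 s: the cover plate is flush, the wide-headed key is fully home and turned clockwise to the stop, and the arm is still holding it there with the bolt drawn in.

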